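# Hold the tool case lid open for its new gas strut

## Task

The steel tool case needs a new gas strut on its lid, and the strut only reaches both of its studs with the lid 60 degrees open. Draw the slide bolt on the front of the case right back so that the lid is free, then lift the lid to 60 degrees and hold it still there for me to fit the strut; nothing else carries the lid and it falls shut if let go, so finish while you are still holding it. Leave the strut, the mug, the spray can and the spanner where they are.

Things in the scene. Friction and masses are not known exactly. Their poses are not given: they have to be found in the camera images.
- case: Grey steel tool case, fixed to the bench: 200 mm deep (x), 440 wide (y), body 100 high plus a 25 mm lid pan (closed top 126 mm up). Origin: centre of the underside; x runs from the front (robot's side) to the hinged back, y along the front to the robot's left, z up. On the front: the lid's pull handle in the middle and, on its -y side, a steel barrel bolt.
- bolt_knob (a point): Centre of the bolt's knob: steel cylinder, 14 mm diameter, 28 mm long, sticking straight out (case -x) from the bolt rod. The point is 38 mm in front of the front face, 84 mm above the bench, 130 mm to -y of the handle's middle (bolt shot). The knob spans 24 to 52 mm from the face; the bolt's guide loops beside it stand out only 23 mm.
- bolt (a joint): Slide of the barrel bolt, m: 0 fully shot, 0.030 fully drawn; the knob moves to the case's -y as it grows. Friction about 2 N; stays where left. The rod passes through a keeper loop hanging from the lid, 45 mm to +y of the shot knob; until drawn about 18 mm it stops the lid opening. Starts at 0 to 0.005.
- lid (a joint): Hinge of the lid, rad: 0 shut, grows as it opens, 60 degrees is 1.047, limit 1.85. The lid weighs 0.5 to 0.9 kg, has almost no hinge friction and falls shut from any angle below about 85 degrees; lifting takes 2 to 5 N at the handle.
- lid_handle (a point): Middle of the lid's pull handle: round steel bar, 12 mm diameter, 120 mm long along case y, on a leg at each end, 45 mm out from the lid's front edge (39 mm clear behind it), 113 mm up when shut, 245 mm from the hinge axis. It rises and swings to case +x with the lid: at 60 degrees it is 134 mm nearer the back and 319 mm above the bench. It can turn between the fingers.
- lid_hinge (a point): Middle of the hinge axis, on the back edge of the case body, 100 mm above the bench. The axis is level and parallel to the case's y. The orientation turns with the lid.
- strut_mid (a point): Bystander: the new gas strut, lying on the bench, 208 mm long along its x, 17 mm thick; the point is its centre, 8.5 mm up. To be left alone.
- mug_mid (a point): Bystander: dark blue mug, 80 mm diameter, 115 mm high, upright on the bench; the point is its centre. To be left alone.
- can_mid (a point): Bystander: white spray can, 65 mm diameter, 185 mm high, upright on the bench; the point is its centre. To be left alone.
- spanner_grip (a point): Bystander: steel spanner, 200 mm long, lying on the bench; the point is on its handle. To be left alone.

How it is judged:
By the outcome, as a careful person would: the job done as asked, in the order asked, and still so for the second after the job is handed in, while the arm keeps its last pose, push and grip.
It also fails if it takes over 45 s, if anything falls off the work surface, if the arm or the gripper's body presses on something with over 40 N, if the wrist force passes 120 N, or if a joint passes its speed limit or range.

## Robot

A 6-joint arm with a two-finger parallel gripper is mounted at the origin on the work surface. World frame = base frame: x ahead of the robot, y to its left, z up, the work surface at z = 0. Lengths are in m, angles in rad, forces in N, time in s.
With the tool pointing down it reaches from about 0.325 to 0.9 m from the base axis. Payload 6.1 kg.
Tool frame: the origin (TCP) lies at the very end of the fingers, on their centre line; the grasp point (between the pads) lies 19 mm behind it; x points along the fingers, y is the direction in which the jaws open and shut, and the axes are right-handed (so a half turn about x gives the same grasp; the last joint's range is limited). The gripper opens to 87 mm and grips with 3 to 60 N. Pads are 19 mm wide; open, the fingers measure 117 mm over their backs; the gripper's body (75 mm by 190 mm) begins 51 mm behind the grasp point.
Start: joints at [-1.39, 0.22, 1.526, -0, 1.395, -0.126], TCP at [0.189, -0.596, 0.186] pointing down, gripper open.
Joint ranges: [-2.98, 2.98], [-0.91, 2.08], [0.09, 2.57], [-1.24, 4.39], [0.2, 2.65], [-2.68, 2.68]. Speed limits (rad/s): [2.57, 2.57, 3.01, 3.14, 3.14, 3.14].

## Interface

Orientations are given as a unit quaternion [x, y, z, w].
In Python, from plant import r, jaws, optics, order, recognise, place_of, status gives the robot as it stands. Calls block until the motion is done:
- r.move_ptp(position, orientation): joint-space move of the TCP to a pose.
- r.move_straight(position, attitude=None, vel=0.15, threshold=None): straight line of the TCP; attitude=None keeps the orientation; vel is the mean speed in m/s. With threshold (N) it stops when the force on the tool has changed by that much, and returns True; else False.
- r.goto_joints(angles): joint-space move.
- jaws.let_go() and jaws.grasp(f_grip=None): open the fingers fully, or close them until they stop; f_grip is the grip in N (None keeps the last).
- r.dwell(seconds).
- r.inverse_kinematics(position, orientation): joint angles nearest the present ones, or None.
- optics.read_camera(name): name is "scene" or "side" or "wrist"; returns a dict with "img" (400x640x3 uint8, blue, green, red), "K" (3x3 intrinsics, pixels), "xyz" and "attitude" of the camera in the world. Camera axes: x right, y up, looking along -z (the intrinsics and any distortion apply to the point x, -y, -z); pixel columns grow to the right and rows downward; lengths in m; the calibration is good to about 2 mm. A picture is of the moment at which its call begins. There is no depth.
A pose or a line that the arm cannot do raises r.MotionError and nothing moves.
- order.close_job(): hands the job in, once; it reports no verdict.
Trained networks look in the newest picture that a camera, given by its name, has taken for a name from the list of things; names that differ only in an ending like _2 or _b are one class to them, and where a whole thing is asked for, a point or a joint stands for the part that bears it (a point fixed in the world has none). Each returns a list of dicts, best first, with "p" (0 to 1); they miss things now and then, are a little off and sometimes report something else, mostly with a low value. They report only what shows in the picture. A call takes as long as a camera call.
- recognise(camera, query): "uv" ([column, row] in pixels, amid what is visible of it).
- place_of(camera, query): "uv" ([column, row] in pixels: a listed point, or the origin of a listed thing).
Readings, each from a call of its own:
- status.current_time_s(): time.
- status.current_q(): joint angles.
- status.current_joint_velocities(): joint speeds.
- status.current_joint_torque(): joint torques, N m.
- status.current_tool_pos(): TCP position.
- status.current_tool_rot(): TCP orientation.
- status.current_wrist_force(): force on the tool from outside, world axes, zero at the start.
- status.current_ft_torque(): the same for the moment, N m.
- status.current_grip_width(): opening from 0.0 (shut) to 1.0 (fully open).
Only numpy, scipy, OpenCV 4.12 (cv2) and the standard library are available. Lean on these libraries where they do the work, as an engineer would, in place of code of your own. Each camera call takes 0.05 s, during which the arm holds its last target.

## Working session

There is one attempt and no reset: what is moved stays moved. The work goes in short steps, each a Python script; the robot and the scene stay as the last script left them, time stands still between calls to the robot, and variables do not carry over. Pictures are saved under pics/ and viewed, and the job is handed in when it is done.

```bash
ls; mkdir -p pics
python3 - <<'E'
from plant import r, jaws, optics, order, recognise, place_of, status
import cv2
for c in ["scene","side","wrist"]:
    d=optics.read_camera(c); cv2.imwrite(f"pics/a_{c}.png",d["img"]); print(c,d["K"],d["xyz"],d["attitude"],[k for k in d])
    for q in ["case","bolt_knob","lid_handle","lid_hinge","strut_mid","mug_mid","can_mid","spanner_grip"]:
        print(q,[(x["uv"],round(x["p"],2)) for x in place_of(c,q)[:2]])
print(status.current_time_s(),status.current_tool_rot())
E
```

```text
pics
scene [[398.02498851   0.         317.36358501]
 [  0.         398.02498851 202.50637806]
 [  0.           0.           1.        ]] [ 1.27382304 -0.63005331  0.85257815] [0.40193132 0.17220107 0.34316853 0.83128417] ['img', 'K', 'xyz', 'attitude']
case [([324.2, 239.2], 0.85)]
bolt_knob []
lid_handle [([298.7, 187.6], 0.59)]
lid_hinge [([347.6, 231.1], 0.65)]
strut_mid [([181.6, 291.5], 0.56)]
mug_mid [([295.6, 186.4], 0.73), ([369.9, 150.8], 0.68)]
can_mid [([401.0, 151.7], 0.58)]
spanner_grip [([314.5, 184.0], 0.56)]
side [[397.13315491   0.         316.73902234]
 [  0.         397.13315491 194.70782751]
 [  0.           0.           1.        ]] [0.23973879 0.66890231 0.90642542] [-0.08224657  0.34921469  0.90346177 -0.2346091 ] ['img', 'K', 'xyz', 'attitude']
case [([298.9, 205.3], 0.7), ([215.3, 320.3], 0.32)]
bolt_knob [([358.2, 185.5], 0.61), ([342.7, 298.8], 0.18)]
lid_handle [([337.2, 205.9], 0.96)]
lid_hinge [([267.9, 167.2], 0.83), ([214.2, 321.3], 0.48)]
strut_mid [([394.4, 142.4], 0.79)]
mug_mid [([263.0, 347.4], 0.82), ([296.0, 208.8], 0.54)]
can_mid [([215.7, 322.3], 0.98)]
spanner_grip [([342.9, 295.9], 0.68)]
wrist [[277.35580032   0.         316.10505018]
 [  0.         277.35580032 199.27104769]
 [  0.           0.           1.        ]] [ 0.26000968 -0.57347486  0.38429168] [-0.11012648  0.08146189 -0.58518156  0.79924881] ['img', 'K', 'xyz', 'attitude']
case []
bolt_knob []
lid_handle []
lid_hinge []
strut_mid []
mug_mid []
can_mid []
spanner_grip []
1.35 [ 0.69881011  0.10808565 -0.69879545  0.1080131 ]
```

View pics/a_scene.png

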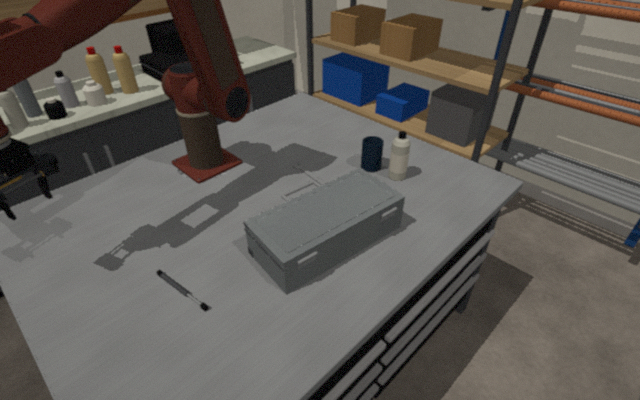

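View pics/a_side.png

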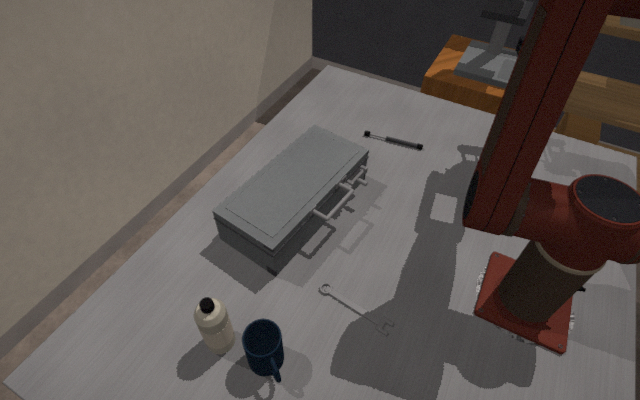

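View pics/a_wrist.png

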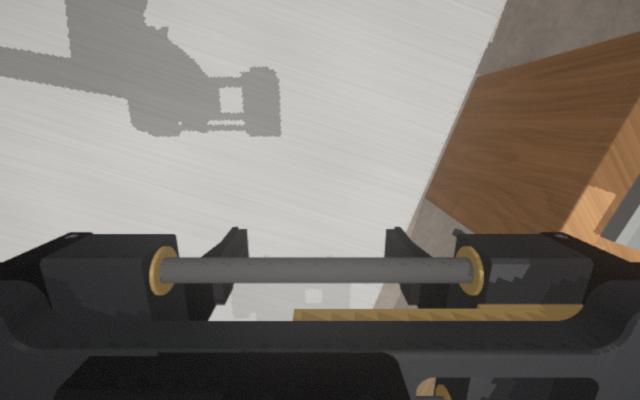

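Run:
```python
import cv2
a=cv2.imread("pics/a_side.png")[110:280,200:400]; cv2.imwrite("pics/z_side.png",cv2.resize(a,None,fx=4,fy=3.5,interpolation=cv2.INTER_CUBIC)[:600])
a=cv2.imread("pics/a_scene.png")[150:300,230:430]; cv2.imwrite("pics/z_scene.png",cv2.resize(a,None,fx=4,fy=4,interpolation=cv2.INTER_CUBIC))
```

```text
(no output)
```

View pics/z_side.png

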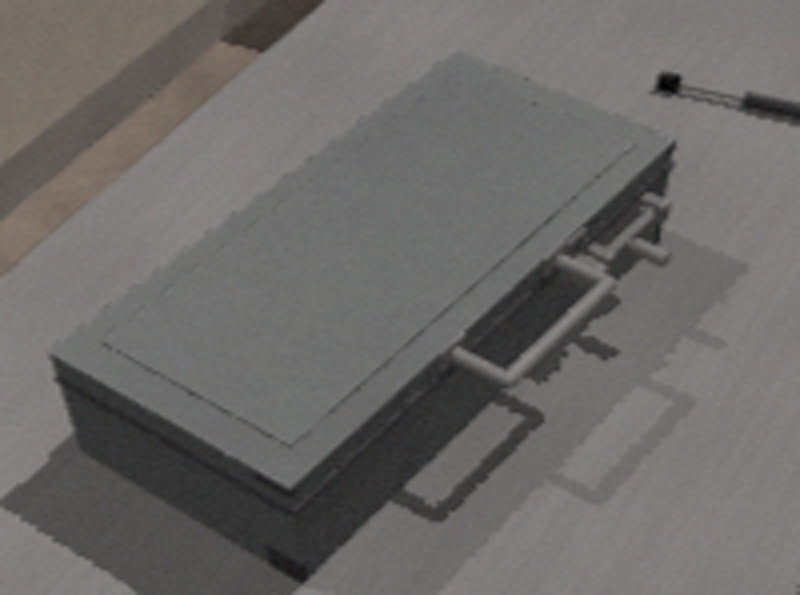

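View pics/z_scene.png

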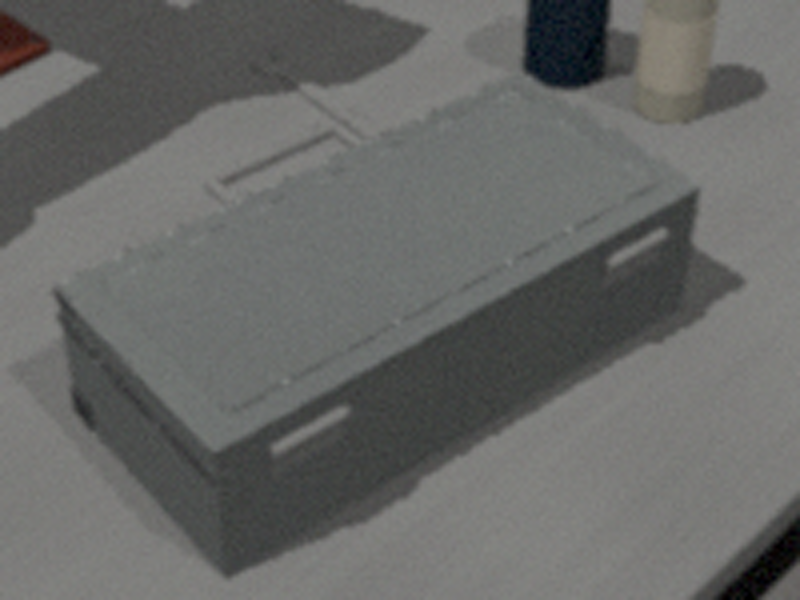

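```bash
cat > h.py <<'E'
import numpy as np, cv2
from scipy.spatial.transform import Rotation as R
from scipy.optimize import least_squares
CAM={"scene":(np.array([[398.02498851,0,317.36358501],[0,398.02498851,202.50637806],[0,0,1]]),[1.27382304,-0.63005331,0.85257815],[0.40193132,0.17220107,0.34316853,0.83128417]),
"side":(np.array([[397.13315491,0,316.73902234],[0,397.13315491,194.70782751],[0,0,1]]),[0.23973879,0.66890231,0.90642542],[-0.08224657,0.34921469,0.90346177,-0.2346091])}
def proj(cam,P):
    K,t,q=CAM[cam] if isinstance(cam,str) else cam
    c=R.from_quat(q).inv().apply(np.atleast_2d(P)-np.array(t))*[1,-1,-1]
    u=c@K.T; return u[:,:2]/u[:,2:]
def onplane(cam,uv,z):
    K,t,q=CAM[cam] if isinstance(cam,str) else cam
    d=R.from_quat(q).apply((np.linalg.inv(K)@[uv[0],uv[1],1])*[1,-1,-1]); t=np.array(t)
    return t+d*(z-t[2])/d[2]
def c2w(p,P):
    P=np.atleast_2d(P); c,s=np.cos(p[2]),np.sin(p[2])
    return np.c_[p[0]+c*P[:,0]-s*P[:,1],p[1]+s*P[:,0]+c*P[:,1],P[:,2]]
E
cat > fit.py <<'E'
from h import *
T=.126
obs=[("side",(-.1,.22,T),(273.75,250)),("side",(-.1,-.22,T),(368.75,150.9)),("side",(.1,.22,T),(213,212.9)),("side",(.1,-.22,T),(315,124.9)),
("scene",(-.1,-.22,T),(244.25,222.5)),("scene",(.1,-.22,T),(283.75,263.75)),("scene",(.1,.22,T),(404.25,197.5)),("scene",(-.1,.22,T),(358.75,170)),
("side",(-.145,0,.113),(337.2,205.9)),("side",(-.138,-.13,.084),(358.2,185.5))]
def f(p): return np.concatenate([proj(c,c2w(p,P))[0]-uv for c,P,uv in obs])
for sub in ("all","side","scene"):
    g=lambda p: np.concatenate([proj(c,c2w(p,P))[0]-uv for c,P,uv in obs[:8] if sub in("all",c)])
    s=least_squares(g,[.7,-.1,0],loss="soft_l1"); print(sub,s.x,np.degrees(s.x[2]))
    print(f(s.x).reshape(-1,2).round(1).tolist())
    if sub=="all": np.save("case.npy",s.x); print("handle",c2w(s.x,(-.145,0,.113)),"knob",c2w(s.x,(-.138,-.13,.084)))
for n,uv,z in [("strut",(394.4,142.4),.0085),("mug",(263,347.4),.0575),("can",(215.7,322.3),.0925),("spanner",(342.9,295.9),.005)]: print(n,onplane("side",uv,z).round(3))
E
python3 fit.py
```

```text
all [ 0.64719691  0.01945574 -0.11434691] -6.551595079622344
[[-0.5, -0.1], [-0.5, -1.6], [-0.8, -1.7], [-1.7, -0.7], [-1.3, -1.6], [-0.4, -1.9], [-0.5, -2.8], [-0.3, -3.4], [3.0, -1.4], [4.0, -3.2]]
handle [[0.50314383 0.03599993 0.113     ]] knob [[ 0.49526539 -0.09394979  0.084     ]]
side [ 0.64318847  0.02144504 -0.11910539] -6.824235883441266
[[0.0, 1.1], [0.7, -0.6], [-0.2, -0.9], [-0.5, 0.1], [-1.7, -2.8], [-1.2, -3.3], [-1.1, -3.5], [-0.5, -4.0], [3.8, -0.1], [5.0, -2.1]]
scene [ 0.65453289  0.0146196  -0.11797992] -6.759751628316832
[[-2.3, -3.0], [-2.0, -3.2], [-1.9, -4.3], [-2.7, -2.2], [-1.2, 0.3], [-0.2, 0.5], [0.6, -0.9], [0.7, -1.9], [1.2, -3.5], [2.4, -5.0]]
strut [ 0.501 -0.395  0.008]
mug [0.486 0.433 0.057]
can [0.593 0.447 0.093]
spanner [0.399 0.215 0.005]
```

```bash
cat >> h.py <<'E'
def ori(yaw,tilt,jawy):
    """tilt from straight down toward case +x; jawy True: jaws along case y"""
    c=np.array([np.cos(yaw),np.sin(yaw),0]); y=np.array([-np.sin(yaw),np.cos(yaw),0])
    a=np.sin(tilt)*c-np.cos(tilt)*np.array([0,0,1])
    out=[]
    for s in (1,-1):
        j=s*y if jawy else s*np.cross(y,a)
        out.append(R.from_matrix(np.c_[a,j,np.cross(a,j)]).as_quat())
    return a,out
E
cat > ik.py <<'E'
from h import *
from plant import r,status
p=np.load("case.npy")
t=R.from_quat(status.current_tool_rot())
d=t.inv().apply(np.array([0.26000968,-0.57347486,0.38429168])-status.current_tool_pos()); print("cam in tool",d, (t.inv()*R.from_quat([-0.11012648,0.08146189,-0.58518156,0.79924881])).as_matrix().round(2)[:,2])
k=c2w(p,(-.142,-.142,.084))[0]; h=c2w(p,(-.145,0,.113))[0]; 
th=np.radians(60); b=np.arctan2(.013,.245)
he=c2w(p,(.1-.2453*np.cos(th+b),0,.1+.2453*np.sin(th+b)))[0]; print(h,he)
for tl in (20,30):
  a,q=ori(p[2],np.radians(tl),True)
  for i in (0,1):
    for nm,P in (("knob",k+a*.011),("stand",k-a*.13)): 
        s=r.inverse_kinematics(P,q[i]); print(tl,i,nm,None if s is None else np.round(s,2))
for tl in (40,50,60):
  a,q=ori(p[2],np.radians(tl),False)
  for i in (0,1):
    for nm,P in (("handle",h+a*.012),("stand",h-a*.1),("end",he+a*.012)): 
        s=r.inverse_kinematics(P,q[i]); print(tl,i,nm,None if s is None else np.round(s,2))
E
python3 ik.py
```

```text
cam in tool [-0.19838007  0.0002432  -0.0746761 ] [-0.96  0.   -0.27]
[0.50314383 0.03599993 0.113     ] [0.63604877 0.02073608 0.31863642]
20 0 knob [-0.46 -0.26  2.27  0.16  0.81 -2.  ]
20 0 stand [-0.51 -0.57  2.22  0.14  1.17 -2.  ]
20 1 knob [-0.46 -0.26  2.27  0.16  0.81  1.14]
20 1 stand [-0.51 -0.57  2.22  0.14  1.17  1.15]
30 0 knob [-0.52 -0.4   2.43  0.33  0.66 -2.19]
30 0 stand [-0.63 -0.86  2.43  0.28  1.12 -2.16]
30 1 knob [-0.52 -0.4   2.43  0.33  0.66  0.95]
30 1 stand [-0.63 -0.86  2.43  0.28  1.12  0.99]
40 0 handle None
40 0 stand None
40 0 end None
40 1 handle [-0.06 -0.55  2.54 -0.08  0.46  0.11]
40 1 stand None
40 1 end [-0.08 -0.36  2.01 -0.03  0.79  0.05]
50 0 handle None
50 0 stand None
50 0 end None
50 1 handle None
50 1 stand None
50 1 end [-0.07 -0.46  2.17 -0.06  0.57  0.08]
60 0 handle None
60 0 stand None
60 0 end None
60 1 handle None
60 1 stand None
60 1 end [-0.07 -0.54  2.31 -0.13  0.32  0.14]
```

```bash
cat > ik2.py <<'E'
from h import *
from plant import r,status
p=np.load("case.npy")
h=c2w(p,(-.145,0,.113))[0]; 
for tl in (30,34,37,40):
  a,q=ori(p[2],np.radians(tl),False)
  for nm,P in (("handle",h+a*.011),("up6",h+a*.011+[0,0,.06]),("up12",h+a*.011+[0,0,.12]),("near-1cm",h+a*.011-[.012,0,0]),("stand",h-a*.07)): 
        s=r.inverse_kinematics(P,q[1]); print(tl,nm,None if s is None else np.round(s,2))
E
python3 ik2.py
python3 - <<'E'
from h import *
from plant import r,optics,place_of,status
p=np.load("case.npy"); a,q=ori(p[2],np.radians(20),True)
k=c2w(p,(-.142,-.142,.084))[0]
r.move_ptp(k-a*.12,q[1])
d=optics.read_camera("wrist"); cv2.imwrite("pics/b_wrist.png",d["img"])
cam=(d["K"],d["xyz"],d["attitude"])
for n in("bolt_knob","lid_handle"):print(n,place_of("wrist",n))
print(proj(cam,c2w(p,[(-.138,-.13,.084),(-.145,0,.113)])),status.current_time_s(),status.current_tool_pos(),k-a*.12,status.current_wrist_force())
np.save("camb.npy",np.array([*d["xyz"],*d["attitude"]])); print(d["K"])
E
```

```text
30 handle [-0.07 -0.43  2.39 -0.04  0.67  0.07]
30 up6 [-0.07 -0.52  2.32 -0.03  0.82  0.06]
30 up12 [-0.07 -0.58  2.24 -0.03  0.95  0.06]
30 near-1cm [-0.07 -0.48  2.41 -0.03  0.68  0.06]
30 stand [-0.06 -0.68  2.39 -0.03  0.91  0.07]
34 handle [-0.06 -0.49  2.45 -0.05  0.59  0.08]
34 up6 [-0.06 -0.58  2.39 -0.04  0.75  0.07]
34 up12 [-0.06 -0.64  2.3  -0.04  0.89  0.06]
34 near-1cm [-0.07 -0.53  2.48 -0.05  0.61  0.08]
34 stand [-0.06 -0.77  2.47 -0.04  0.85  0.08]
37 handle [-0.06 -0.52  2.49 -0.06  0.53  0.1 ]
37 up6 [-0.06 -0.63  2.43 -0.05  0.69  0.08]
37 up12 [-0.06 -0.69  2.35 -0.04  0.84  0.07]
37 near-1cm [-0.06 -0.58  2.52 -0.06  0.55  0.09]
37 stand [-0.05 -0.84  2.53 -0.05  0.82  0.09]
40 handle [-0.06 -0.56  2.54 -0.08  0.47  0.11]
40 up6 [-0.06 -0.67  2.48 -0.06  0.64  0.09]
40 up12 [-0.06 -0.74  2.4  -0.05  0.79  0.08]
40 near-1cm [-0.06 -0.61  2.57 -0.07  0.49  0.1 ]
40 stand None
bolt_knob [{'uv': [307.5, 183.8], 'p': 0.82}]
lid_handle [{'uv': [184.8, 185.2], 'p': 0.6}]
[[305.62967963 183.649446  ]
 [183.48956891 186.71627558]] 3.4917 [ 0.44924664 -0.101362    0.19686689] [ 0.44914795 -0.10073218  0.19676311] [ 0.48512482 -0.64266556  0.94175451]
[[277.35580032   0.         316.10505018]
 [  0.         277.35580032 199.27104769]
 [  0.           0.           1.        ]]
```

View pics/b_wrist.png

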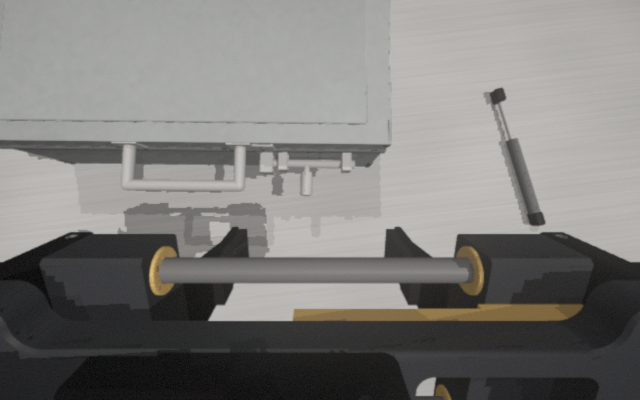

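Run:
```python
from h import *
from plant import r,jaws,optics,place_of,status
p=np.load("case.npy"); a,q=ori(p[2],np.radians(20),True)
k=c2w(p,(-.142,-.142,.084))[0]
y=np.array([-np.sin(p[2]),np.cos(p[2]),0])
print("hit",r.move_straight(k+a*.011,q[1],vel=.1,threshold=12), status.current_wrist_force())
jaws.grasp(f_grip=15)
print("w",status.current_grip_width(),status.current_wrist_force(),status.current_tool_pos())
d=optics.read_camera("wrist"); cv2.imwrite("pics/c_wrist.png",d["img"])
print(status.current_time_s())
```

```text
hit False [-0.42474521 -0.90371394 -0.40709195]
w 0.006102629357953804 [-0.22868089 -0.31254523 -0.68233906] [ 0.49367562 -0.10583738  0.07368144]
6.525
```

View pics/c_wrist.png

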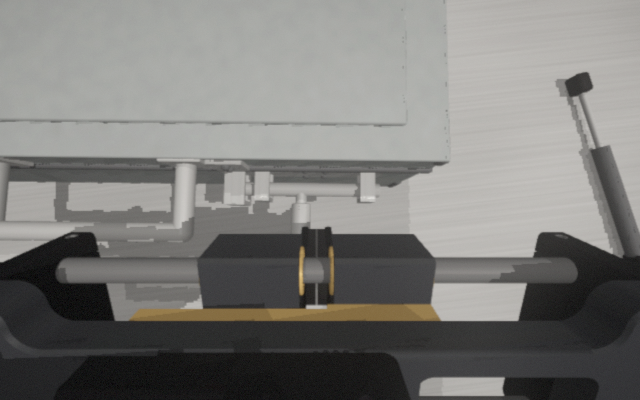

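Run:
```python
from h import *
from plant import r,jaws,optics,place_of,status
p=np.load("case.npy")
d=optics.read_camera("wrist");cam=(d["K"],d["xyz"],d["attitude"])
print("tcp",proj(cam,status.current_tool_pos()), R.from_quat(status.current_tool_rot()).as_matrix().round(3))
for b in(0,.005,.012):print(b,proj(cam,c2w(p,[(-.124,-.13-b,.084),(-.138,-.13-b,.084),(-.152,-.13-b,.084)])).round(1).tolist())
print("handle",proj(cam,c2w(p,[(-.145,-.06,.113),(-.1,-.22,.126)])))
print(place_of("wrist","bolt_knob"),place_of("wrist","lid_handle"))
d2=optics.read_camera("side");cv2.imwrite("pics/c_side.png",cv2.resize(d2["img"][100:250,260:460],None,fx=4,fy=4,interpolation=cv2.INTER_CUBIC))
im=d["img"][130:280,220:420];cv2.imwrite("pics/c_wz.png",cv2.resize(im,None,fx=4,fy=4,interpolation=cv2.INTER_CUBIC))
```

```text
tcp [[316.36158925 222.74919586]] [[ 0.34  -0.114 -0.934]
 [-0.039 -0.993  0.107]
 [-0.94  -0.    -0.342]]
0 [[299.9, 203.3], [299.8, 222.6], [299.7, 242.1]]
0.005 [[306.8, 203.3], [306.7, 222.6], [306.7, 242.1]]
0.012 [[316.4, 203.3], [316.4, 222.6], [316.4, 242.1]]
handle [[183.67651041 234.43592395]
 [450.2670544  157.81581635]]
[{'uv': [302.1, 218.6], 'p': 0.68}] []
```

View pics/c_side.png

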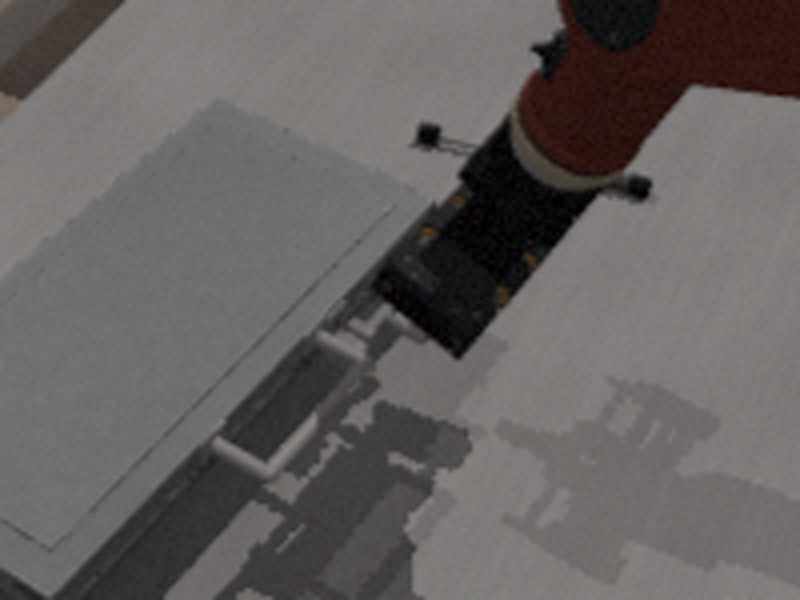

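View pics/c_wz.png

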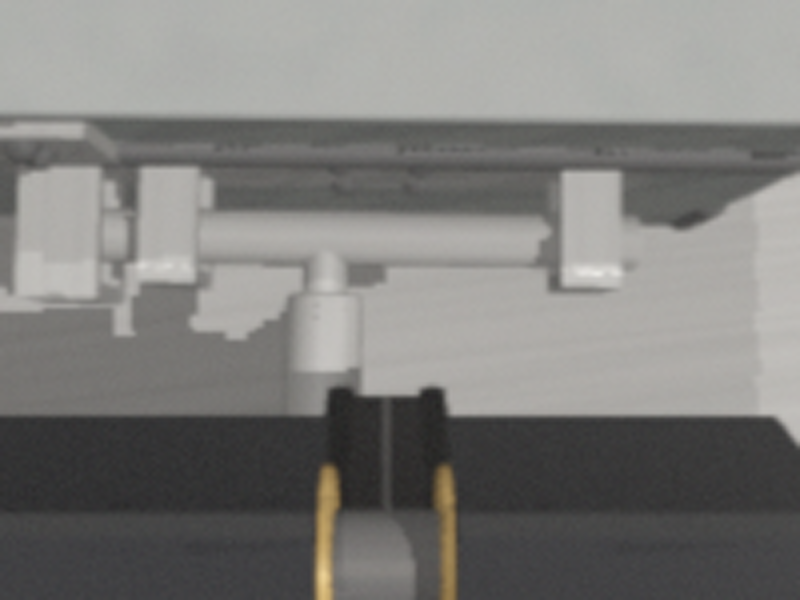

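Run:
```python
from h import *
from plant import r,jaws,optics,place_of,status
p=np.load("case.npy")
d=optics.read_camera("wrist");cam=(d["K"],d["xyz"],d["attitude"])
T=R.from_quat(status.current_tool_rot());t=np.array(status.current_tool_pos())
for P in [(0,0,0),(0,0,-.0095),(0,0,.0095),(-.01,0,-.0095),(-.019,0,-.0095),(-.019,.0,0),(0,.015,0),(0,.01,0)]: print(P,proj(cam,t+T.apply(P)).round(1))
print(status.current_q(),"case frame tcp",R.from_euler("z",-p[2]).apply(t-[p[0],p[1],0]),status.current_wrist_force(), status.current_time_s())
```

```text
(0, 0, 0) [[316.4 222.7]]
(0, 0, -0.0095) [[316.4 210.8]]
(0, 0, 0.0095) [[316.4 234.3]]
(-0.01, 0, -0.0095) [[316.4 215.2]]
(-0.019, 0, -0.0095) [[316.4 219.5]]
(-0.019, 0.0, 0) [[316.4 232.4]]
(0, 0.015, 0) [[336.1 222.7]]
(0, 0.01, 0) [[329.5 222.7]]
[-0.45515675 -0.26248561  2.26874595  0.15836588  0.81112345  1.1395909 ] case frame tcp [-0.13821494 -0.14198582  0.07367158] [1.00506357 0.19453532 0.03275808] 6.775
```

Run:
```python
from h import *
im=cv2.imread("pics/b_wrist.png")[200:330,180:440]; im=cv2.convertScaleAbs(im,alpha=2.5,beta=20)
cv2.imwrite("pics/b_z.png",cv2.resize(im,None,fx=3,fy=3,interpolation=cv2.INTER_CUBIC))
im=cv2.imread("pics/c_wrist.png")[190:330,220:420]; im=cv2.convertScaleAbs(im,alpha=2.5,beta=20)
cv2.imwrite("pics/c_z2.png",cv2.resize(im,None,fx=4,fy=4,interpolation=cv2.INTER_CUBIC))
cam=(np.array([[277.3558,0,316.105],[0,277.3558,199.271],[0,0,1]]),np.load("camb.npy")[:3],np.load("camb.npy")[3:])
p=np.load("case.npy");a,q=ori(p[2],np.radians(20),True);T=R.from_quat(q[1]);t=np.array([ 0.44924664,-0.101362,0.19686689])
for P in [(0,.0435,-.0095),(0,.0435,.0095),(0,.0585,-.0095),(-.038,.0435,-.0095),(-.038,.0435,.0095)]: print(P,proj(cam,t+T.apply(P)).round(1))
```

```text
(0, 0.0435, -0.0095) [[374.2 211. ]]
(0, 0.0435, 0.0095) [[372.8 234.4]]
(0, 0.0585, -0.0095) [[394.1 211. ]]
(-0.038, 0.0435, -0.0095) [[386.5 230.1]]
(-0.038, 0.0435, 0.0095) [[384.5 257.8]]
```

View pics/b_z.png

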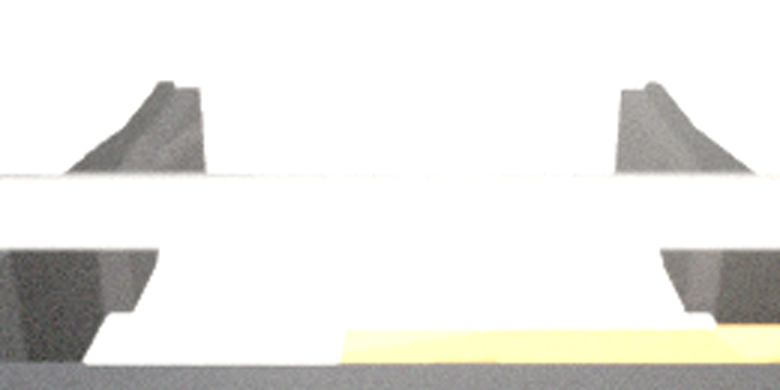

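View pics/c_z2.png

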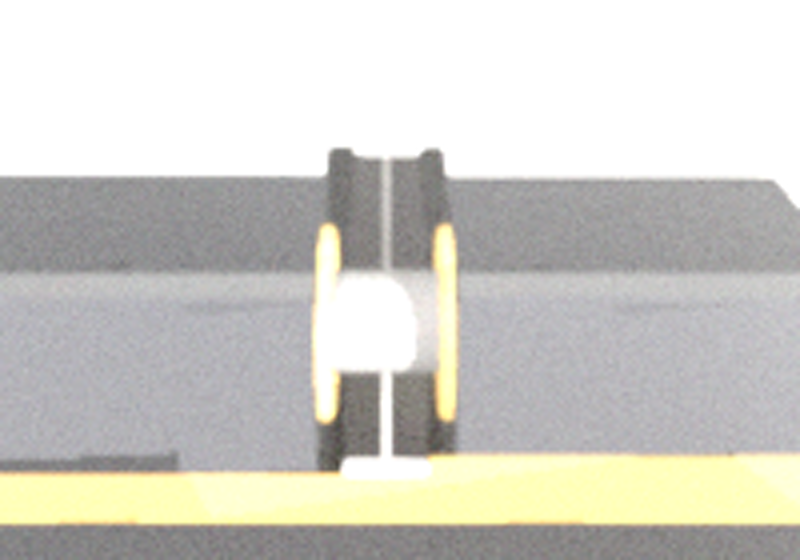

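Run:
```python
from h import *
from plant import status
T=R.from_quat(status.current_tool_rot());t=np.array(status.current_tool_pos())
s=lambda uv:((uv-np.array([260,100]))*4).round()
for x in (0,-.019,-.038,-.07,-.108): print(x,s(proj("side",t+T.apply((x,0,0)))),[s(proj("side",t+T.apply((x,-w,z)))[0]).tolist() for w in(.095,.06,.045) for z in(-.0375,.0375)])
```

```text
0 [[416. 329.]] [[305.0, 375.0], [388.0, 444.0], [332.0, 345.0], [414.0, 413.0], [343.0, 333.0], [424.0, 400.0]]
-0.019 [[426. 316.]] [[314.0, 361.0], [398.0, 431.0], [341.0, 332.0], [424.0, 400.0], [353.0, 319.0], [435.0, 387.0]]
-0.038 [[437. 302.]] [[323.0, 348.0], [409.0, 419.0], [351.0, 318.0], [435.0, 387.0], [363.0, 305.0], [446.0, 374.0]]
-0.07 [[456. 278.]] [[340.0, 324.0], [428.0, 396.0], [368.0, 293.0], [454.0, 365.0], [380.0, 281.0], [466.0, 351.0]]
-0.108 [[479. 248.]] [[361.0, 293.0], [452.0, 368.0], [389.0, 263.0], [479.0, 336.0], [401.0, 250.0], [490.0, 323.0]]
```

```bash
cat > pose.py <<'E'
from h import *
p=np.load("case.npy"); L=.038
TL=np.radians(36); a,qq=ori(p[2],TL,False); q=qq[1]
yv=np.array([-np.sin(p[2]),np.cos(p[2]),0]); Z=np.array([0,0,1.])
def tip(P): return np.asarray(P)+a*L       # TCP command for real fingertip at P
K0=c2w(p,(-.144,-.13-.001,.084))[0]
KT=K0+a*.008                # tip at knob, off it by dy*yv
H0=c2w(p,(-.145,0,.113))[0]
E
python3 - <<'E'
from pose import *
from plant import r
th=np.radians(60); b=np.arctan2(.013,.245)
he=c2w(p,(.1-.2453*np.cos(th+b),0,.1+.2453*np.sin(th+b)))[0]
for nm,P in (("stand",KT+.0195*yv-.08*a),("knob",KT+.0195*yv),("pushed",KT-.03*yv),("bk",KT-.03*yv-.08*a),("Hup",H0+.01*a+.1*Z),("H",H0+.01*a),("end",he+.01*a)):
    s=r.inverse_kinematics(tip(P),q); print(nm,None if s is None else np.round(s,2))
E
```

```text
stand [-0.5  -0.71  2.57  0.34  0.72 -0.58]
knob [-0.44 -0.34  2.49  0.47  0.43 -0.7 ]
pushed [-0.59 -0.31  2.48  0.62  0.49 -0.96]
bk [-0.68 -0.67  2.55  0.47  0.77 -0.82]
Hup [-0.07 -0.55  2.36 -0.04  0.7   0.07]
H [-0.07 -0.36  2.45 -0.07  0.43  0.1 ]
end [-0.08 -0.24  1.94 -0.03  0.81  0.05]
```

Run:
```python
from pose import *
from plant import r,jaws,optics,place_of,status
a0,_=ori(p[2],np.radians(20),True)
t=np.array(status.current_tool_pos())
r.move_straight(t-a0*.08,None,vel=.15)
r.move_ptp(tip(KT+.0195*yv+.07*Z),q)
print(status.current_time_s(),status.current_wrist_force())
d=optics.read_camera("wrist");cv2.imwrite("pics/d_wrist.png",d["img"]);cam=(d["K"],d["xyz"],d["attitude"])
d2=optics.read_camera("side");cv2.imwrite("pics/d_side.png",cv2.resize(d2["img"][100:250,260:460],None,fx=4,fy=4,interpolation=cv2.INTER_CUBIC))
t=np.array(status.current_tool_pos())
print("tips",proj(cam,[t,t-a*.038,c2w(p,(-.138,-.131,.084))[0],c2w(p,(-.124,-.131,.084))[0],H0]),place_of("wrist","bolt_knob"),place_of("wrist","lid_handle"))
print(proj("side",[t,t-a*.038]))
```

```text
8.95 [-0.85407915 -0.5202591  -0.16468672]
tips [[316.65793772 222.96720857]
 [316.69785145 244.31076196]
 [272.79393719 239.08630688]
 [287.4731323  235.14508747]
 [275.16607353  57.4406733 ]] [{'uv': [271.5, 235.1], 'p': 0.81}] [{'uv': [280.5, 60.2], 'p': 0.82}]
[[353.52020224 174.82314807]
 [361.42341819 170.29309455]]
```

View pics/d_wrist.png

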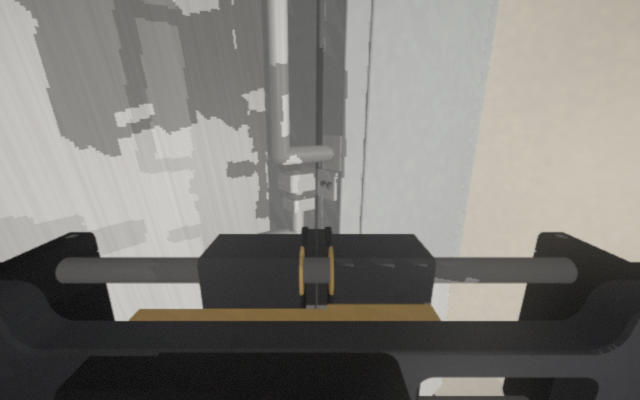

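View pics/d_side.png

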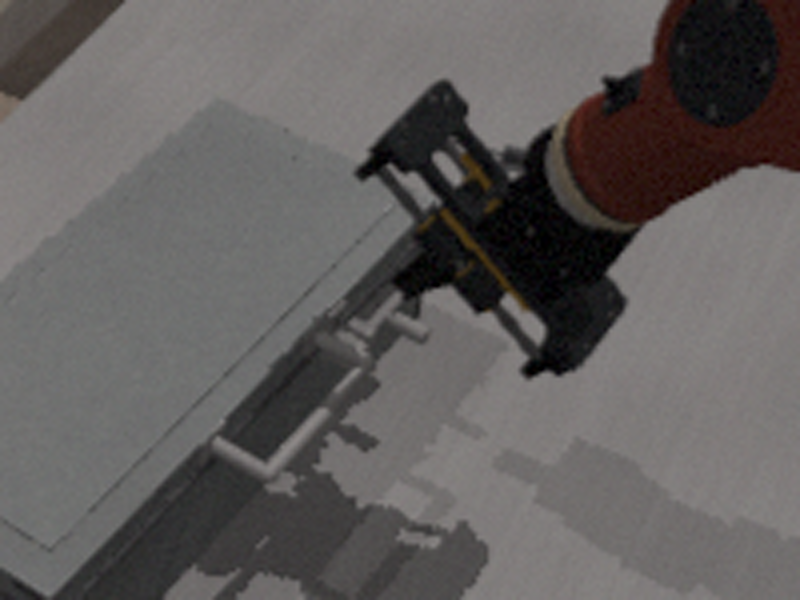

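Run:
```python
from pose import *
from plant import r,jaws,optics,place_of,status
f0=np.array(status.current_wrist_force())
print("hit",r.move_straight(tip(KT+.0195*yv),q,vel=.08,threshold=10))
f1=np.array(status.current_wrist_force());print(f1-f0)
E=tip(KT-.026*yv)
h=r.move_straight(E,q,vel=.04,threshold=9)
t=np.array(status.current_tool_pos());f2=np.array(status.current_wrist_force())
print("push hit",h,(t-tip(KT))@yv,f2-f1,(f2-f1)@yv,status.current_time_s())
d=optics.read_camera("wrist");cv2.imwrite("pics/e_wrist.png",d["img"])
d2=optics.read_camera("side");cv2.imwrite("pics/e_side.png",cv2.resize(d2["img"][100:250,260:460],None,fx=4,fy=4,interpolation=cv2.INTER_CUBIC))
```

```text
hit False
[-0.74425958  0.95433572  0.06964475]
push hit True -0.010617553797235724 [2.1758154  4.30993739 3.75922671] 4.530047330340259 10.9583
```

View pics/e_side.png

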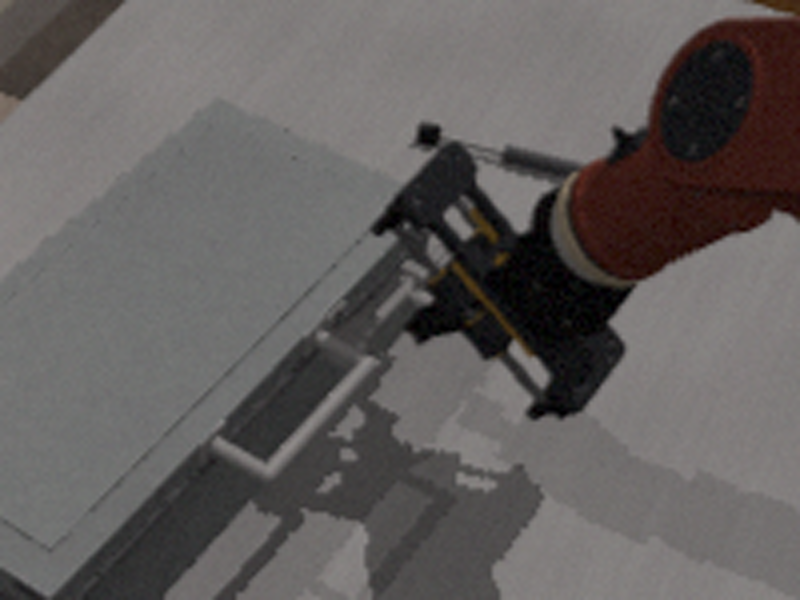

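View pics/e_wrist.png

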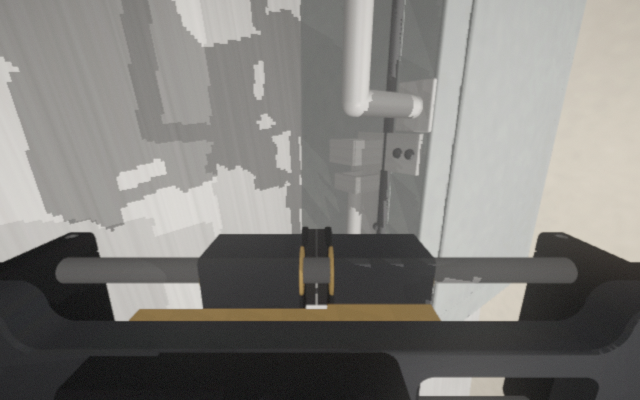

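Run:
```python
from pose import *
from plant import r,jaws,optics,place_of,status
E=tip(KT-.022*yv)
f1=np.array(status.current_wrist_force())
h=r.move_straight(E,q,vel=.03,threshold=18)
t=np.array(status.current_tool_pos());f2=np.array(status.current_wrist_force())
print("push hit",h,(t-tip(KT))@yv,f2,(f2-f1)@yv,status.current_time_s())
r.dwell(.2);t=np.array(status.current_tool_pos());print((t-tip(KT))@yv,np.array(status.current_wrist_force()))
```

```text
push hit True -0.010378854927379567 [2.87442917 6.32661182 4.10460889] 1.3462162508823212 11.3083
-0.010370686191191449 [2.77725285 5.85659901 3.47261278]
```

Run:
```python
from pose import *
from plant import r,jaws,optics,place_of,status
t=np.array(status.current_tool_pos())
r.move_straight(t+.004*yv,q,vel=.05)
r.move_straight(tip(KT-.006*yv+.1*Z),q,vel=.2)
d2=optics.read_camera("side");cv2.imwrite("pics/f_side.png",cv2.resize(d2["img"][100:250,260:460],None,fx=4,fy=4,interpolation=cv2.INTER_CUBIC))
print([ (s(x)) for s in (lambda v:v,) for x in [place_of("side","bolt_knob")]])
d=optics.read_camera("wrist");cv2.imwrite("pics/f_wrist.png",d["img"]);cam=(d["K"],d["xyz"],d["attitude"])
print(place_of("wrist","bolt_knob"),place_of("wrist","lid_handle"),proj(cam,H0))
for b in(0,.02,.025,.03):
  P=c2w(p,(-.138,-.13-b,.084)); print(b,proj("side",P),proj(cam,P))
print(status.current_time_s())
```

```text
[[{'uv': [369.4, 175.0], 'p': 0.52}, {'uv': [217.3, 321.0], 'p': 0.36}]]
[{'uv': [258.5, 229.5], 'p': 0.56}] [{'uv': [259.1, 25.4], 'p': 0.75}] [[255.59571685  23.5587149 ]]
0 [[362.18230588 182.27522006]] [[258.30933961 201.07167051]]
0.02 [[365.72798488 178.26321774]] [[259.59088883 222.36669038]]
0.025 [[366.60380844 177.27220695]] [[259.90270484 227.54801952]]
0.03 [[367.47545418 176.28592344]] [[260.21120183 232.67419753]]
12.6583
```

View pics/f_side.png

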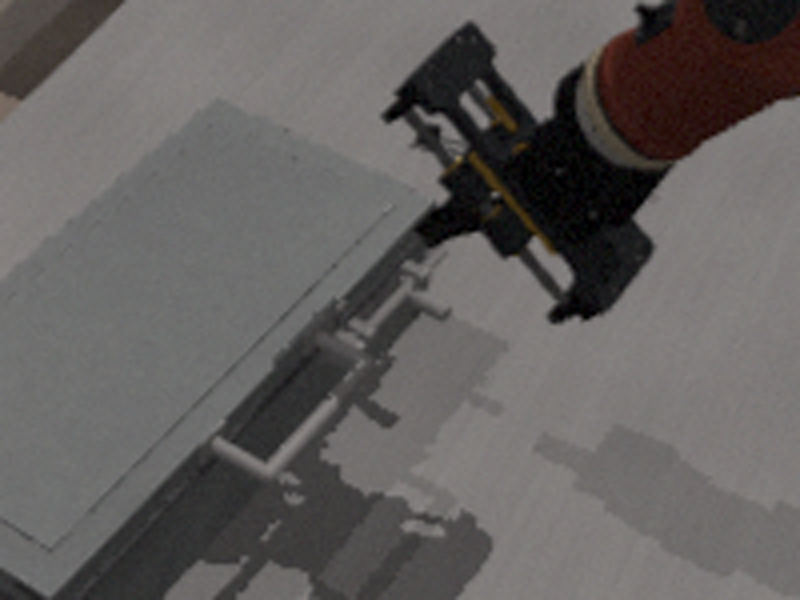

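View pics/f_wrist.png

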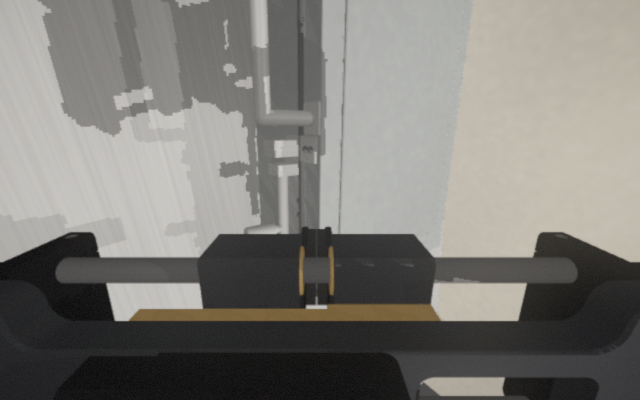

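Run:
```python
from pose import *
from plant import r,jaws,optics,place_of,status
r.move_ptp(tip(H0+.012*a+.1*Z),q)
jaws.let_go()
d=optics.read_camera("wrist");cv2.imwrite("pics/g_wrist.png",d["img"]);cam=(d["K"],d["xyz"],d["attitude"])
n=place_of("wrist","lid_handle");print(n,proj(cam,H0),proj(cam,c2w(p,[(-.145,.06,.113),(-.145,-.06,.113)])))
for x in n: print(onplane(cam,x["uv"],.113)-H0)
t=np.array(status.current_tool_pos());j=R.from_quat(status.current_tool_rot()).as_matrix()[:,1]
print("fingertips",proj(cam,[t-a*.038+j*.0435,t-a*.038-j*.0435]),status.current_time_s())
```

```text
[{'uv': [250.4, 208.7], 'p': 0.62}] [[248.44936953 210.27745585]] [[243.49094305 139.68470142]
 [252.78113143 271.94843243]]
[ 1.98064312e-03  8.64566813e-04 -1.38777878e-17]
fingertips [[385.43439128 244.06674474]
 [246.97058933 244.14764899]] 14.9667
```

View pics/g_wrist.png

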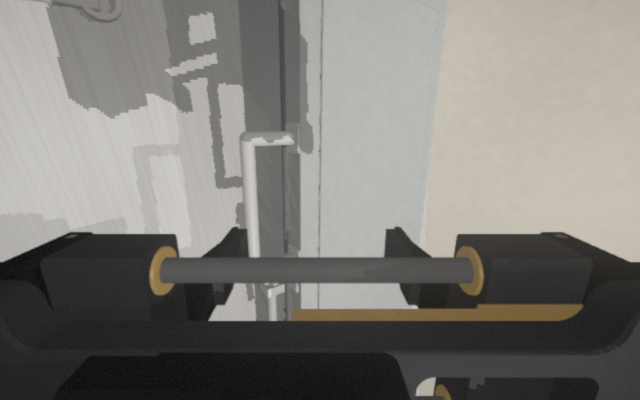

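Run:
```python
from pose import *
from plant import r,jaws,optics,place_of,status
H=H0+[.0018,0,0]
print("hit",r.move_straight(tip(H+.012*a),q,vel=.1,threshold=10),status.current_wrist_force())
jaws.grasp(f_grip=25)
print(status.current_grip_width(),.012/.087,status.current_wrist_force(),status.current_tool_pos(),tip(H+.012*a),status.current_time_s())
d=optics.read_camera("wrist");cv2.imwrite("pics/h_wrist.png",d["img"])
```

```text
hit False [0.39925368 0.59302175 0.3825931 ]
0.13059141894033033 0.13793103448275865 [-0.99090564 -0.59305775  0.74796733] [0.53412661 0.03262788 0.07253077] [0.53414116 0.03264668 0.07254915] 17.325
```

View pics/h_wrist.png

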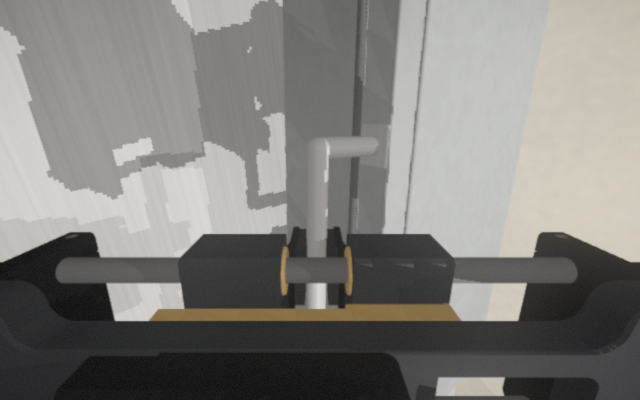

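```bash
cat > lift.py <<'E'
from pose import *
cx=np.array([np.cos(p[2]),np.sin(p[2]),0]); b0=np.arctan2(.013,.245); rr=np.hypot(.013,.245)
def D(deg):
    t=np.radians(deg); return cx*rr*(np.cos(b0)-np.cos(b0+t))+Z*rr*(np.sin(b0+t)-np.sin(b0))
T0=np.array([0.53412661,0.03262788,0.07253077])
E
python3 - <<'E'
from lift import *
from plant import r,jaws,optics,place_of,status
for dg in (3,6,10,14):
    h=r.move_straight(T0+D(dg),q,vel=.08)
    f=np.array(status.current_wrist_force());print(dg,f.round(2),round(status.current_grip_width(),3),np.round(status.current_ft_torque(),2))
    if np.linalg.norm(f)>25: print("STOP");break
d=optics.read_camera("side");cv2.imwrite("pics/i_side.png",d["img"]);print(status.current_time_s())
E
```

```text
3 [ 3.95 -0.61 -3.92] 0.129 [ 0.08  0.35 -0.06]
6 [ 1.92 -0.44 -3.81] 0.124 [ 0.1   0.45 -0.08]
10 [-1.88  0.37 -3.4 ] 0.126 [ 0.08  0.97 -0.13]
14 [-7.25 -0.19 -2.02] 0.129 [ 0.06  1.62 -0.12]
18.775
```

View pics/i_side.png

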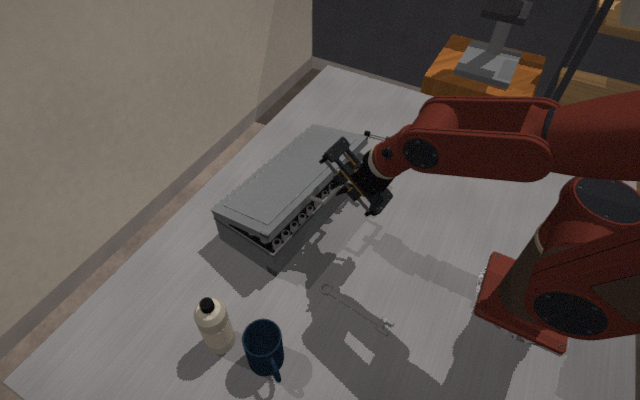

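Run:
```python
from lift import *
from plant import r,jaws,optics,place_of,status
off=0.
for dg in (18,22,27,32,37,42,47,52,56,60):
    f=np.array(status.current_wrist_force()); t=b0+np.radians(dg)
    o=-cx*np.cos(t)+Z*np.sin(t); off=float(np.clip(off+.0002*(f@o),-.006,.006))
    h=r.move_straight(T0+D(dg)+o*off,q,vel=.1)
    f=np.array(status.current_wrist_force());tg=cx*np.sin(t)+Z*np.cos(t)
    print(dg,round(off,4),"rad",round(f@o,1),"tan",round(f@tg,1),round(status.current_grip_width(),3))
    if np.linalg.norm(f)>35: print("STOP");break
for c in("side","scene","wrist"):
    d=optics.read_camera(c);cv2.imwrite(f"pics/j_{c}.png",d["img"])
    if c=="wrist":np.savez("j.npz",K=d["K"],x=d["xyz"],q=d["attitude"])
print(status.current_time_s(),status.current_tool_pos(),T0+D(60))
```

```text
18 0.0013 rad -0.8 tan -2.5 0.125
22 0.0012 rad 3.2 tan -3.8 0.129
27 0.0017 rad 3.1 tan -3.6 0.131
32 0.0023 rad 0.3 tan -1.6 0.129
37 0.0023 rad 6.5 tan -1.9 0.127
42 0.0036 rad -1.5 tan -1.7 0.127
47 0.0033 rad 3.3 tan -2.1 0.128
52 0.0039 rad -0.2 tan -1.0 0.126
56 0.0038 rad 0.5 tan -1.1 0.128
60 0.0039 rad 0.7 tan -0.7 0.127
22.425 [0.66586619 0.0164127  0.28286709] [0.66701143 0.01736634 0.27820699]
```

View pics/j_side.png

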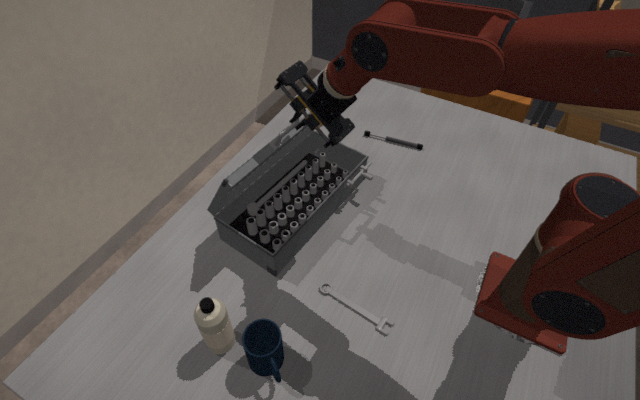

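View pics/j_scene.png

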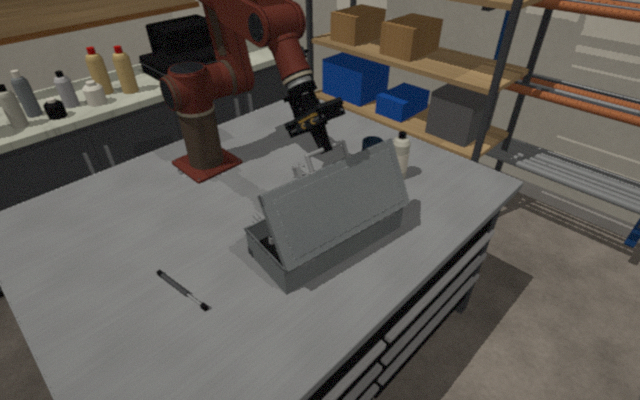

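View pics/j_wrist.png

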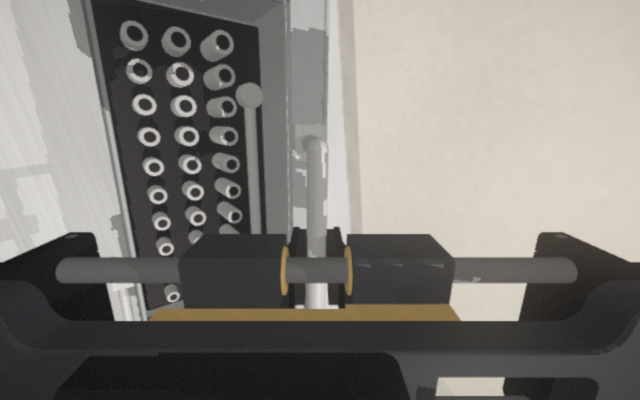

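Run:
```python
import cv2
a=cv2.imread("pics/j_scene.png")[130:280,230:430]; a=cv2.convertScaleAbs(a,alpha=1.4); cv2.imwrite("pics/j_zs.png",cv2.resize(a,None,fx=4,fy=4,interpolation=cv2.INTER_CUBIC))
from lift import *
for d in (56,58,60,62,64):
    t=np.radians(d)
    def rot(P): 
        x,y,z=P; X,Zz=x-.1,z-.1; return (.1+X*np.cos(t)+Zz*np.sin(t), y, .1-X*np.sin(t)+Zz*np.cos(t))
    uv=proj("scene",c2w(p,[rot((-.1,-.22,.126)),rot((-.1,.22,.126)),rot((.1,-.22,.126)),rot((.1,.22,.126))])); print(d,uv.round(1).tolist(),((uv-[230,130])*4).round().tolist())
```

```text
56 [[257.9, 195.3], [386.9, 138.0], [288.6, 270.0], [408.7, 201.1]] [[112.0, 261.0], [628.0, 32.0], [235.0, 560.0], [715.0, 284.0]]
58 [[259.2, 195.6], [388.6, 137.9], [288.8, 270.4], [408.7, 201.3]] [[117.0, 262.0], [634.0, 32.0], [235.0, 561.0], [715.0, 285.0]]
60 [[260.5, 195.9], [390.3, 137.9], [288.9, 270.7], [408.8, 201.6]] [[122.0, 264.0], [641.0, 32.0], [236.0, 563.0], [715.0, 286.0]]
62 [[261.9, 196.3], [392.1, 138.0], [289.0, 271.0], [408.9, 201.9]] [[127.0, 265.0], [648.0, 32.0], [236.0, 564.0], [716.0, 288.0]]
64 [[263.3, 196.8], [393.9, 138.1], [289.1, 271.3], [409.0, 202.2]] [[133.0, 267.0], [656.0, 32.0], [236.0, 565.0], [716.0, 289.0]]
```

View pics/j_zs.png

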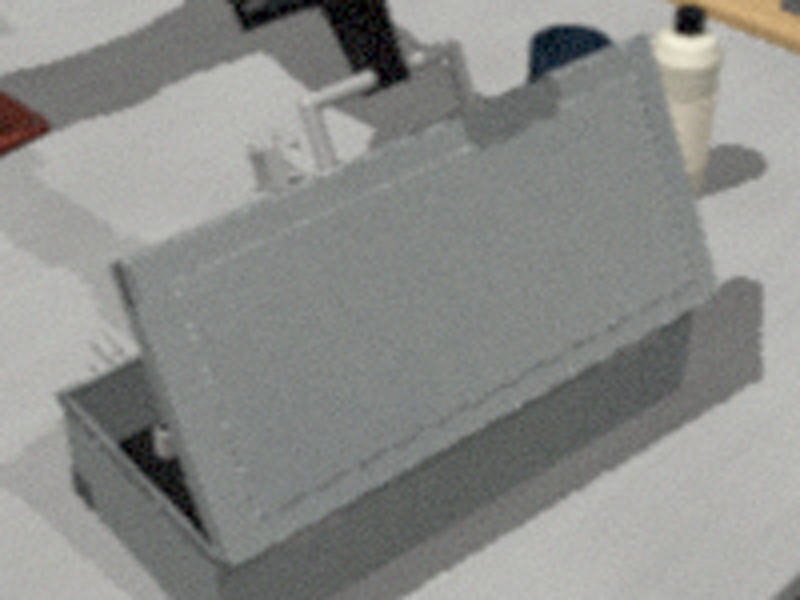

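```bash
cat > vis.py <<'E'
from lift import *
def rot(P,t): 
    x,y,z=P; X,Zz=x-.1,z-.1; return (.1+X*np.cos(t)+Zz*np.sin(t), y, .1-X*np.sin(t)+Zz*np.cos(t))
C=[(-.1,-.22,.126),(-.1,.22,.126),(.1,-.22,.126),(.1,.22,.126)]
closed=np.array([(244.25,222.5),(358.75,170),(283.75,263.75),(404.25,197.5)])
op=np.array([(130,262),(655,38),(237,560),(715,292)])/4+[230,130]
K,t0,q0=CAM["scene"]
def cam(v): return (K,np.array(t0)+v[3:6],(R.from_rotvec(v[6:9])*R.from_quat(q0)).as_quat())
def f(v):
    c=cam(v); pp=v[:3]
    return np.concatenate([(proj(c,c2w(pp,C))-closed).ravel(),(proj(c,c2w(pp,[rot(P,v[9]) for P in C]))-op).ravel(),v[3:6]/.003,v[6:9]/.004,(pp-p)/[.004,.004,.01]])
s=least_squares(f,[*p,*[0]*6,1.05]);J=np.linalg.inv(s.jac.T@s.jac)
print(s.x.round(4),"theta",np.degrees(s.x[9]),"+-",np.degrees(J[9,9]**.5)); print(s.fun[:16].reshape(-1,2).round(1).tolist())
E
python3 vis.py
python3 - <<'E'
import cv2
a=cv2.imread("pics/j_scene.png")
for n,(x,y) in dict(l=(240,165),r=(360,115)).items():
    c=cv2.convertScaleAbs(a[y:y+50,x:x+66],alpha=1.6); cv2.imwrite(f"pics/k_{n}.png",cv2.resize(c,None,fx=12,fy=12,interpolation=cv2.INTER_NEAREST))
E
```

```text
[ 6.4670e-01  2.1500e-02 -1.1920e-01  3.0000e-04 -1.2000e-03  7.0000e-04
  4.3000e-03  1.6000e-03  1.7000e-03  1.0797e+00] theta 61.864824179415365 +- 1.0490924178713363
[[-0.5, -0.8], [0.6, -1.8], [-0.1, -1.1], [0.1, -1.1], [-0.0, 1.6], [-0.9, 0.2], [-0.0, 1.8], [0.8, 0.6]]
```

View pics/k_l.png

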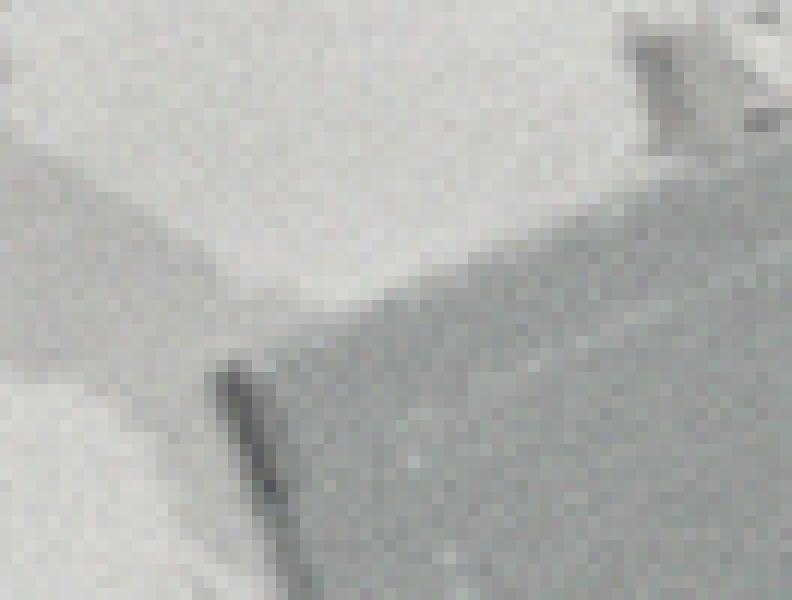

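View pics/k_r.png

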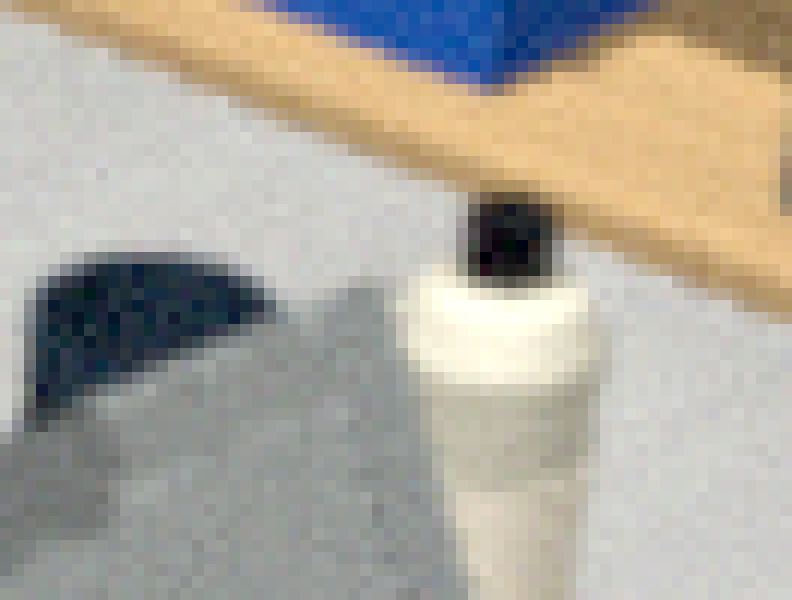

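```bash
sed -i 's|^op=.*|op=np.array([(261.1,194.6),(392.1,138.6),(289.25,270),(408.75,203)])|' vis.py; python3 vis.py
python3 - <<'E'
import cv2
a=cv2.imread("pics/a_scene.png"); b=cv2.imread("pics/j_scene.png")
def w(im,n,x,y):
    c=cv2.convertScaleAbs(im[y:y+50,x:x+66],alpha=1.6); return cv2.resize(c,None,fx=6,fy=6,interpolation=cv2.INTER_NEAREST)
import numpy as np
cv2.imwrite("pics/l1.png",np.vstack([np.hstack([w(a,0,220,195),w(a,0,330,150)]),np.hstack([w(a,0,255,235),w(a,0,370,175)])]))
cv2.imwrite("pics/l2.png",np.hstack([w(b,0,255,245),w(b,0,370,175)]))
E
```

```text
[ 6.4690e-01  2.1200e-02 -1.1900e-01  1.0000e-04 -1.0000e-03  2.0000e-04
  4.1000e-03  1.5000e-03  1.7000e-03  1.0469e+00] theta 59.98367827082171 +- 1.0766682747361704
[[-0.6, -0.9], [0.6, -2.0], [-0.1, -1.2], [0.2, -1.2], [0.1, 2.0], [-0.8, 0.9], [-0.1, 1.5], [0.7, 0.2]]
```

View pics/l1.png

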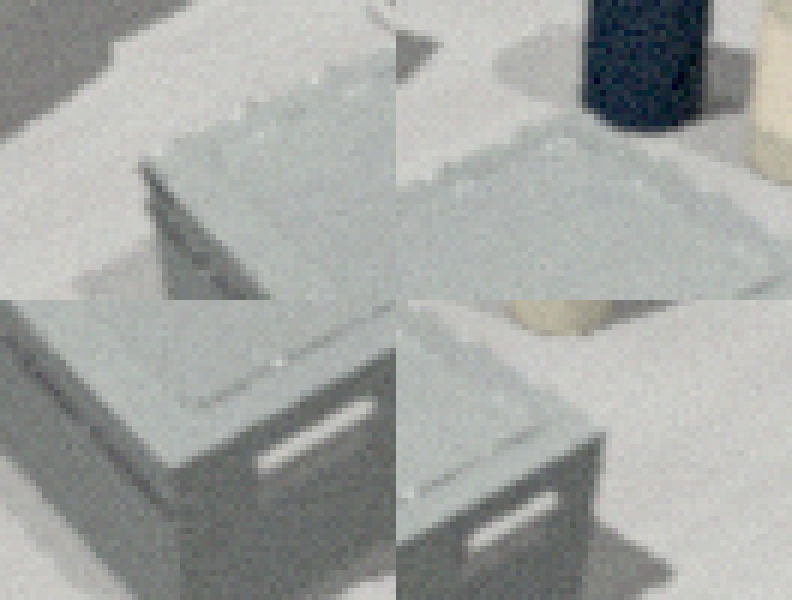

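View pics/l2.png

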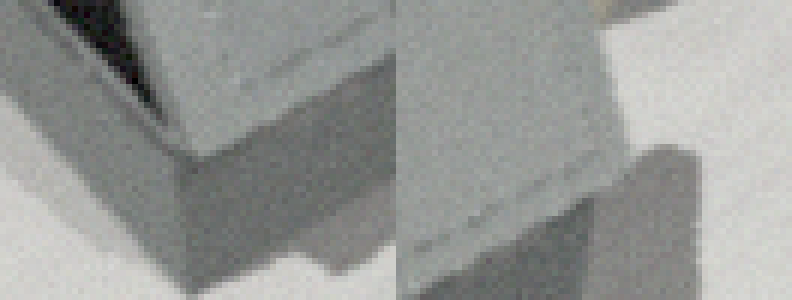

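```bash
cat > th.py <<'E'
from lift import *
from scipy.optimize import brentq
from plant import r,jaws,optics,place_of,status
jj=np.cross(yv,a); jj*=np.sign(jj[2])
def th():
    t=np.array(status.current_tool_pos()); return brentq(lambda d:(t-T0-D(d))@jj,30,90)
E
python3 - <<'E'
from th import *
t=np.array(status.current_tool_pos());print(th(),t,status.current_wrist_force(),R.from_quat(status.current_tool_rot()).as_matrix()[:,0]-a,status.current_time_s())
print(place_of("side","lid_handle")[:1],place_of("scene","lid_handle")[:1])
he=c2w(p,(.1-rr*np.cos(b0+np.radians(60)),0,.1+rr*np.sin(b0+np.radians(60))))
print(proj("side",he),proj("scene",he))
r.dwell(.3);print(th(),status.current_wrist_force(),status.current_joint_velocities())
E
```

```text
60.45115823952491 [0.66586619 0.0164127  0.28286709] [-2.5208792  -6.03685505 -0.19630363] [ 0.00145053 -0.00187166  0.00120651] 22.425
[{'uv': [295.2, 123.3], 'p': 0.87}] [{'uv': [326.2, 146.1], 'p': 0.76}]
[[298.12383562 123.04094294]] [[323.91147872 148.11670604]]
60.426276477923494 [-2.70109261 -7.22033427  0.05338124] [ 0.00121791  0.00046723  0.00054416  0.00073911 -0.0015446  -0.00109081]
```

Run:
```python
from th import *
t=np.array(status.current_tool_pos())
jaws.grasp(f_grip=40)
r.move_straight(t-jj*.0017-yv*.0008,q,vel=.02)
r.dwell(.5)
print(th(),status.current_grip_width(),status.current_wrist_force())
r.dwell(1);print(th(),status.current_wrist_force(),status.current_time_s(),np.abs(status.current_joint_velocities()).max())
d=optics.read_camera("scene");cv2.imwrite("pics/m_scene.png",d["img"]);print([ (k,[x["uv"] for x in place_of("scene",k)[:1]]) for k in("strut_mid","lid_handle","can_mid")])
d=optics.read_camera("side");cv2.imwrite("pics/m_side.png",d["img"]);print([ (k,[x["uv"] for x in place_of("side",k)[:1]]) for k in("strut_mid","mug_mid","can_mid","spanner_grip","bolt_knob")])
```

```text
60.09952634792142 0.12664383481510869 [-0.43602442  4.73803642  0.09907898]
60.1045130127801 [ 0.41349543  4.94194191 -0.85628481] 24.7917 0.001312021679354334
[('strut_mid', [[181.4, 289.1]]), ('lid_handle', []), ('can_mid', [[398.3, 152.8]])]
[('strut_mid', [[394.2, 140.2]]), ('mug_mid', [[263.8, 346.1]]), ('can_mid', [[214.6, 319.1]]), ('spanner_grip', [[342.4, 298.3]]), ('bolt_knob', [[368.9, 176.6]])]
```

View pics/m_side.png

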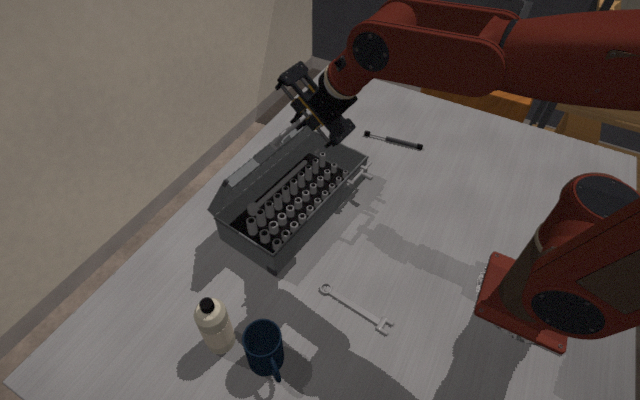

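Lid steady at about 60°, the knob still drawn at (369,177), and the bystanders unmoved. I'm handing in.

Run:
```python
from th import *
print(th(),status.current_grip_width()); order.close_job()
```

```text
60.09795227728974 0.12334364414216714Traceback (most recent call last):
  File "<stdin>", line 2, in <module>
NameError: name 'order' is not defined
```

```bash
python3 -c "
from plant import order; print(order.close_job())"
```

```text
the job is handed in; nothing more can be done
None
```

The slide bolt is drawn back to its stop, and the lid is open at about 60° and held still in the gripper (40 N grip). I handed the job in with the lid still held, about 25 s in on the robot's clock.

**How it went**
- **First try at the bolt:** it missed. The fingertips are about 38 mm shorter than the reported tool point, and they closed above the knob without touching anything.
- **Second try at the bolt:** I allowed for the shorter fingers and pushed the knob sideways with them closed until it stopped.
- **Lid:** I gripped the handle bar, lifted along the hinge arc, and trimmed the angle at the end.

**Last checks**
- **Bolt:** drawn about 28–30 mm in both camera views, and a second push did not move it.
- **Lid angle:** 60.1° from the arm's position. The scene camera, measured just before the final trim of about 0.35°, gave 60.0° and 61.9° from two sets of corner picks, ±1° each. I relied on the arm's figure.
- **Hold:** the grip width still matched the bar, the arm was at rest, and a sideways force of about 5 N remained at the wrist.
- **Strut, mug, can and spanner:** in the last side picture they look where they started. The network's positions for them shifted by at most 3 px, which is within its usual error.
- **Not confirmed:** the handle detection in the final scene picture came back empty, so that view added nothing.

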